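# Load the two-tier stacking cooling rack from the baking sheet

## Task

Move the tartlets from the baking sheet to the cooling rack, in the order of the menu: on the lower tier, seen from the robot, the egg tartlet goes in the middle bay between the spinach tartlet in the bay on its left and the mushroom tartlet in the bay on its right, each centred in its bay. Once all three are in, set the upper tier over them with its four legs fully home in the rack's corner cups, and then put the tomato tartlet on top, centred in the bay to the left of the black handle. Set things down rather than dropping them, and leave the red-onion tartlet and the scorched one where they are on the sheet.

Things in the scene. Friction and masses are not known exactly. Their poses are not given: they have to be found in the camera images.
- rack: Lower wire rack, fixed. Origin: counter, under its centre; x away from robot, y to its left (+-0.15 rad). Closed deck, top at z=30 mm; dark flush bars at y=+-34 part bays centred at y=+68 (left), 0, -68, x=0. Dark funnel cups at x=+-77, y=+-112 take the tier's legs: inside 25 wide at mouth (z=44), 14 at floor (z=18), outside 30. Tier home: its origin at z=18 in this frame, its deck top at 103.
- tier: Loose upper wire tier, 0.28-0.46 kg, on four 10 mm legs at x=+-77, y=+-112 mm. Origin: feet level, under its centre; axes as rack's (+-0.15 rad); same either way round. Closed deck, top at z=85. Black handle along x over its middle: bar 110 long, 12 wide (y), 18 high, centre z=130, 36 free below; lifts level gripped mid-bar across y. Upper bays beside it: centres y=+58 (left), -58, x=0.
- sheet: Aluminium baking sheet, cream parchment, 280 (x) by 220 mm (y), rim 20 high, fixed. Origin: counter, under its centre; x away from robot, y to its left (+-0.15 rad). Floor at z=3 mm. Six tartlets stand in any order near x=+-50, y=-62, 0, +62. Room for fingers on a tartlet's two sides along the sheet's x; along y neighbours are about 12 mm away.
- tart_spinach: Round pastry tartlet, 50 mm across, 22 high, upright sides, 30 to 65 g, firm enough to grip by its sides. Origin: centre of its underside, z up. Golden crust, green spinach filling.
- tart_egg: Round pastry tartlet, 50 mm across, 22 high, upright sides, 30 to 65 g, firm enough to grip by its sides. Origin: centre of its underside, z up. Golden crust, bright yellow egg filling.
- tart_mushroom: Round pastry tartlet, 50 mm across, 22 high, upright sides, 30 to 65 g, firm enough to grip by its sides. Origin: centre of its underside, z up. Golden crust, brown mushroom filling.
- tart_tomato: Round pastry tartlet, 50 mm across, 22 high, upright sides, 30 to 65 g, firm enough to grip by its sides. Origin: centre of its underside, z up. Golden crust, red tomato filling.
- tart_onion: Round pastry tartlet, 50 mm across, 22 high, upright sides, 30 to 65 g, firm enough to grip by its sides. Origin: centre of its underside, z up. Golden crust, purple red-onion filling. It stays on the sheet.
- tart_scorched: Round pastry tartlet, 50 mm across, 22 high, upright sides, 30 to 65 g, firm enough to grip by its sides. Origin: centre of its underside, z up. Burnt: black filling and dark brown to black crust. It stays on the sheet.

How it is judged:
By the outcome, as a careful person would: the job done as asked, in the order asked, and still so for the second after the job is handed in, with the robot touching nothing.
It also fails if it takes over 134 s, if anything falls off the work surface, if the arm or the gripper's body presses on something with over 40 N, if the wrist force passes 120 N, or if a joint passes its speed limit or range.

## Robot

A 7-joint arm with a two-finger parallel gripper is mounted at the origin on the work surface. World frame = base frame: x ahead of the robot, y to its left, z up, the work surface at z = 0. Lengths are in m, angles in rad, forces in N, time in s.
With the tool pointing down it reaches from about 0.425 to 0.8 m from the base axis. Payload 8.3 kg.
Tool frame: the origin (TCP) lies at the very end of the fingers, on their centre line; the grasp point (between the pads) lies 19 mm behind it; z points along the fingers, y is the direction in which the jaws open and shut (so a half turn about z gives the same grasp; the last joint's range is limited). The gripper opens to 85 mm and grips with 20 to 120 N. Pads are 22 mm wide; open, the fingers measure 114 mm over their backs; the gripper's body (76 mm by 85 mm) begins 54 mm behind the grasp point. The pads swing forward as they close: fully open they stand 13 mm farther back than shut.
Start: joints at [1.157, 0.383, 0.016, 1.37, -0.006, 1.388, -0.046], TCP at [0.215, -0.587, 0.231] pointing down, gripper open.
Joint ranges: [-2.95, 2.95], [-0.25, 2.06], [-1.52, 1.56], [0.18, 2.33], [-1.44, 4.58], [0.02, 2.06], [-3.01, 3.01]. Speed limits (rad/s): [2.39, 2.39, 3.01, 3.01, 3.14, 3.14, 3.14].

## Interface

Orientations are given as a unit quaternion [w, x, y, z].
In Python, from bench import bot gives the robot as it stands.
- The arm moves only by the tool apply_moves, never from a script. Its argument "commands" is a list of rows, each a list of 7 numbers: the shift along the tool's x, y, z in m, then the turn, a rotation vector about the tool's x, y, z in rad, then the finger opening in m, from 0 to 0.0854. In form: [[dx, dy, dz, wx, wy, wz, jaw], ...]. A call has 1 to 20 rows; each row shifts and turns the commanded pose from where the row before left it, along the tool's axes as they then stand; what a row does not reach is not made up. A row lasts 1/12 s, in which the tool goes at most 41.7 mm and 7.16 degrees, less where a joint would pass 70% of its speed; a pose out of reach is approached as far as the arm can. A call with a gripper value outside its range is refused whole. The fingers move at their own pace and stop on an object; the grip force is fixed at half the most. Time passes only in rows, so rows that do not move let the fingers close. It gives the time, the measured TCP pose, the force and the opening at its end, in the units of the state.
- bot.state(): the state, without advancing time (a new reading comes with each control period).
- bot.snapshot(name): name is "scene" or "top" or "wrist"; returns the picture (400x640x3 uint8, blue, green, red); there is no depth.
- bot.camera_model(name): a dict with "fov_y" (degrees; the focal length in pixels is half the picture's height over the tangent of half this angle, whatever the lens; pixels are square), "cx", "cy" (the principal point, pixels), "R" (3x3) and "t" (3): a world point X has camera coordinates R X + t. Camera axes: x right, y down, z forward; pixel columns grow to the right and rows downward; lengths in m; the calibration is good to about 2 mm. The wrist camera is an equidistant fisheye: a pixel r from the principal point sees the ray r / f radians off the axis. A picture is of the moment at which its call begins: read the wrist's pose just before it. camera_model takes no time and is no camera call; for the wrist camera it gives the pose at the moment of the call.
- bot.sign_off(): hands the job in, once; it reports no verdict.
The state is a dict: "t": time; "joint_pos": joint angles; "qd": joint speeds; "effort": joint torques, N m; "tool_pos": TCP position; "eef_rot": TCP orientation; "force": force on the tool from outside, world axes, zero at the start; "moment": the same for the moment, N m; "width": finger opening in m.
Only numpy, scipy, OpenCV 4.12 (cv2) and the standard library are available. Lean on these libraries where they do the work, as an engineer would, in place of code of your own. Each camera call takes 0.05 s, during which the arm holds its last target. There are 200 camera calls.

## Working session

There is one attempt and no reset: what is moved stays moved. The work goes in short steps, Python scripts to look and compute and a tool call to move; the robot and the scene stay as the last step left them, time stands still between calls to the robot, and variables do not carry over. Pictures are saved under pics/ and viewed, about 12 in all and at most 16, crops included, and the job is handed in when it is done.

Besides the shell and the picture viewer there is one more tool, called after "Request:" as a command line: name --pt "numbers of a row" for each row, then --argument value for the rest. apply_moves: Moves the arm, as the interface text tells. Its arguments: {"type":"object","properties":{"commands":{"type":"array"}},"required":["commands"]}

```bash
mkdir -p pics; ls; python3 - <<'E'
from bench import bot
import cv2,numpy as np
for n in("top","scene"):
    cv2.imwrite(f"pics/{n}0.png",bot.snapshot(n))
    m=bot.camera_model(n);print(n,m["fov_y"],m["cx"],m["cy"],np.round(m["R"],4).tolist(),np.round(m["t"],4).tolist())
print(bot.state())
E
```

```text
pics
top 57.45003536178485 323.85097797848204 206.02059903172062 [[0.0153, -0.9999, -0.0023], [-0.9869, -0.0147, -0.1609], [0.1608, 0.0047, -0.987]] [-0.0189, 0.5543, 0.9705]
scene 54.21486853247961 318.88225236481225 201.3128175527511 [[-0.445, 0.8955, 0.0053], [0.7636, 0.3825, -0.5202], [-0.4679, -0.2275, -0.854]] [0.2383, -0.3776, 1.3134]
{'t': 0.1, 'joint_pos': array([ 1.15712069,  0.38413446,  0.01635061,  1.3710466 , -0.00632893,
        1.38817874, -0.04652775]), 'qd': array([-0.00257754, -0.00070984,  0.00154234, -0.00269826,  0.00022405,
        0.0010864 , -0.00059087]), 'effort': array([ 2.34069274e-03, -6.29136586e+01,  8.47340170e-01, -3.72756350e+01,
        1.69322616e-02,  1.05223575e-02, -4.45833552e-05]), 'tool_pos': array([ 0.21467213, -0.58650118,  0.23039199]), 'eef_rot': array([-8.47936756e-04,  9.84653950e-01,  1.74516072e-01, -1.42938482e-04]), 'force': array([ 0.10066556,  0.08256481, -0.50959304]), 'moment': array([0.03430736, 0.04114181, 0.01541104]), 'width': 0.08506875377247837}
```

View pics/top0.png

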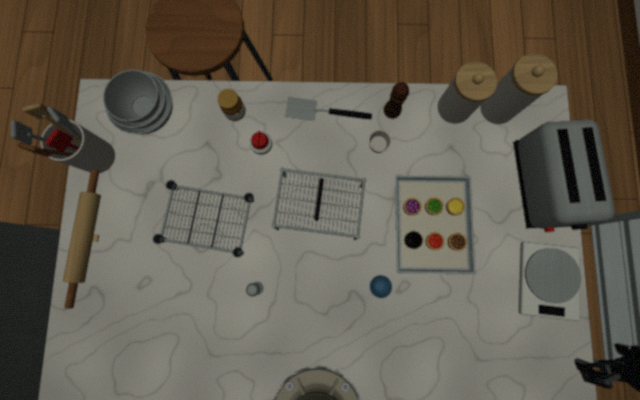

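View pics/scene0.png

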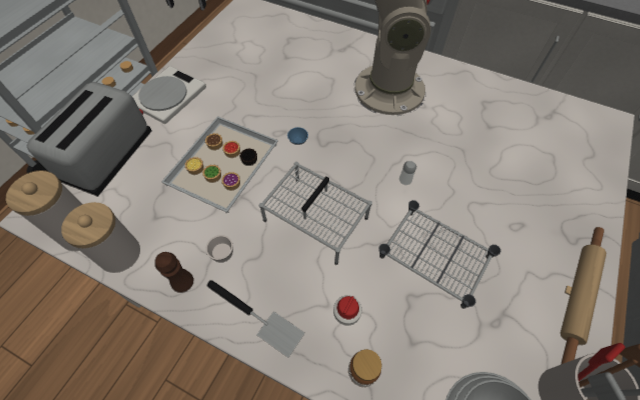

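The top view shows the rack on the left with cups near (171,185), (248,197), (159,239) and (238,252). The tier is in the middle with its handle at (319,199). The sheet is on the right: far row onion (412,207), spinach (434,206), egg (455,206); near row scorched (413,240), tomato (435,241), mushroom (456,241). The scene view agrees.

```bash
cat > h.py <<'E'
import numpy as np,cv2
from bench import bot
from scipy.spatial.transform import Rotation as Ro
def ray(n,uv,z,m=None):
    "pixels (N,2) -> world xy on the plane of height z"
    m=m or bot.camera_model(n); uv=np.atleast_2d(np.array(uv,float))
    f=200/np.tan(np.radians(m["fov_y"]/2)); d=(uv-[m["cx"],m["cy"]])/f
    if n=="wrist":
        r=np.linalg.norm(d,axis=1,keepdims=True)+1e-9
        v=np.hstack([d/r*np.sin(r),np.cos(r)])
    else: v=np.hstack([d,np.ones((len(d),1))])
    R=np.array(m["R"]);t=np.array(m["t"]); c=-R.T@t; w=v@R
    return (c+w*((z-c[2])/w[:,2])[:,None])[:,:2]
def proj(n,X,m=None):
    m=m or bot.camera_model(n); f=200/np.tan(np.radians(m["fov_y"]/2))
    p=np.atleast_2d(X)@np.array(m["R"]).T+np.array(m["t"])
    if n=="wrist":
        s=np.linalg.norm(p[:,:2],axis=1,keepdims=True)+1e-9
        d=p[:,:2]/s*np.arctan2(s,p[:,2:])
    else: d=p[:,:2]/p[:,2:]
    return d*f+[m["cx"],m["cy"]]
def ortho(n,img,x0,x1,y0,y1,z,mm=1.0,m=None):
    "rectified picture: up=+x, left=+y, mm per px, of the plane z"
    xs=np.arange(x1,x0,-mm/1000);ys=np.arange(y1,y0,-mm/1000)
    Y,X=np.meshgrid(ys,xs)
    p=proj(n,np.stack([X,Y,np.full_like(X,z)],-1).reshape(-1,3),m).astype(np.float32)
    return cv2.remap(img,p[:,0].reshape(X.shape),p[:,1].reshape(X.shape),cv2.INTER_LINEAR)
def go(x,y,z,yaw):
    "tool y (jaw) direction yaw deg: shift in the present tool axes & turn about tool z"
    s=bot.state();w,*v=s["eef_rot"];R=Ro.from_quat([*v,w])
    d=R.inv().apply(np.array([x,y,z])-s["tool_pos"])
    a=np.degrees(np.arctan2(*R.as_matrix()[[1,0],[1,1]])); t=(yaw-a+180)%360-180
    ex=np.radians(yaw); T=np.array([[np.sin(ex),np.cos(ex),0],[-np.cos(ex),np.sin(ex),0],[0,0,-1]])
    T=T if np.linalg.det(T)>0 else T
    rv=(R.inv()*Ro.from_matrix(T)).as_rotvec()
    print("pos",np.round(s["tool_pos"],4),"jaw yaw %.2f"%a,"shift(tool)",np.round(d,4),"rotvec",np.round(rv,4),"F",np.round(s["force"],1),"w %.4f"%s["width"],"t %.1f"%s["t"])
E
python3 - <<'E'
from h import *
im=bot.snapshot("top")
px=dict(onion=(412,207),spinach=(434,206),egg=(455,206),scorched=(413,240),tomato=(435,241),mushroom=(456,241))
for k,v in px.items(): print(k,np.round(ray("top",v,.025),3))
print("cups",np.round(ray("top",[(171,185),(248,197),(159,239),(238,252)],.044),3).tolist())
print("handle",np.round(ray("top",[(320,179),(317,219)],.139),3).tolist())
print("tiercorn",np.round(ray("top",[(283,170),(365,180),(276,227),(360,237)],.085),3).tolist())
print("sheet",np.round(ray("top",[(397,178),(470,177),(400,271),(474,271)],.02),3).tolist())
cv2.imwrite("pics/top1.png",cv2.resize(im[160:290,145:485],None,fx=2.35,fy=2.35,interpolation=cv2.INTER_CUBIC))
go(.55,-.2,.25,0)
E
```

```text
onion [[ 0.559 -0.26 ]]
spinach [[ 0.562 -0.323]]
egg [[ 0.563 -0.382]]
scorched [[ 0.465 -0.261]]
tomato [[ 0.463 -0.322]]
mushroom [[ 0.464 -0.381]]
cups [[0.608, 0.42], [0.577, 0.202], [0.456, 0.441], [0.424, 0.222]]
handle [[0.609, -0.0], [0.506, 0.006]]
tiercorn [[0.645, 0.102], [0.621, -0.121], [0.49, 0.115], [0.467, -0.107]]
sheet [[0.644, -0.22], [0.65, -0.431], [0.379, -0.224], [0.382, -0.429]]Traceback (most recent call last):
  File "<stdin>", line 10, in <module>
  File "h.py", line 35, in go
    rv=(R.inv()*Ro.from_matrix(T)).as_rotvec()
                ~~~~~~~~~~~~~~^^^
  File "scipy/spatial/transform/_rotation.pyx", line 1143, in scipy.spatial.transform._rotation.Rotation.from_matrix
ValueError: Non-positive determinant (left-handed or null coordinate frame) in rotation matrix 0: [[ 0.  1.  0.]
 [-1.  0.  0.]
 [ 0.  0. -1.]].
```

View pics/top1.png

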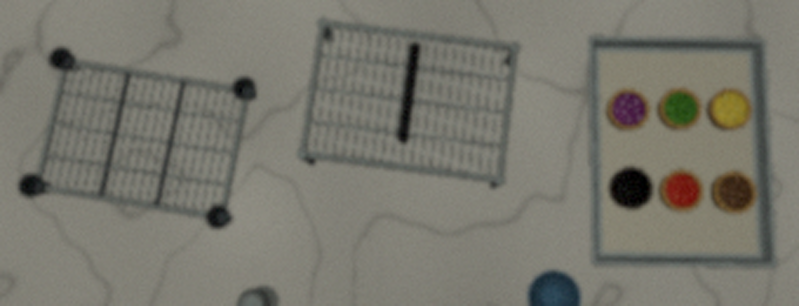

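```bash
sed -i '/T=T if/d; s/T=np.array(\[\[np.sin(ex),np.cos(ex),0\],\[-np.cos(ex)/T=np.array([[-np.sin(ex),np.cos(ex),0],[np.cos(ex)/' h.py; python3 - <<'E'
from h import *
go(.51,-.32,.25,0)
m=bot.camera_model("wrist");R=np.array(m["R"]);print(m["fov_y"],-R.T@m["t"],R.round(3).tolist())
E
```

```text
pos [ 0.2147 -0.5865  0.2305] jaw yaw -69.90 shift(tool) [ 0.3689 -0.1488 -0.0193] rotvec [-1.4000e-03 -9.0000e-04 -1.2199e+00] F [ 0.7 -0.1 -0.1] w 0.0854 t 0.1
65.70646984690485 [ 0.27581858 -0.56362401  0.37290427] [[0.343, -0.939, -0.002], [-0.907, -0.332, 0.261], [-0.246, -0.088, -0.965]]
```

Request:
apply_moves --pt "0.0307 -0.0124 -0.0016 0 0 0 0.085" --pt "0.0307 -0.0124 -0.0016 0 0 0 0.085" --pt "0.0307 -0.0124 -0.0016 0 0 0 0.085" --pt "0.0307 -0.0124 -0.0016 0 0 0 0.085" --pt "0.0307 -0.0124 -0.0016 0 0 0 0.085" --pt "0.0307 -0.0124 -0.0016 0 0 0 0.085" --pt "0.0307 -0.0124 -0.0016 0 0 0 0.085" --pt "0.0307 -0.0124 -0.0016 0 0 0 0.085" --pt "0.0307 -0.0124 -0.0016 0 0 0 0.085" --pt "0.0307 -0.0124 -0.0016 0 0 0 0.085" --pt "0.0307 -0.0124 -0.0016 0 0 0 0.085" --pt "0.0307 -0.0124 -0.0016 0 0 0 0.085"

```text
t: 1.15
tool_pos: [0.5105, -0.3193, 0.2503]
eef_rot: [-0.0, 0.985, 0.174, -0.0]
force: [-0.4, -0.2, -0.6]
width: 0.085
```

Request:
apply_moves --pt "0 0 0 0 0 -0.122 0.085" --pt "0 0 0 0 0 -0.122 0.085" --pt "0 0 0 0 0 -0.122 0.085" --pt "0 0 0 0 0 -0.122 0.085" --pt "0 0 0 0 0 -0.122 0.085" --pt "0 0 0 0 0 -0.122 0.085" --pt "0 0 0 0 0 -0.122 0.085" --pt "0 0 0 0 0 -0.122 0.085" --pt "0 0 0 0 0 -0.122 0.085" --pt "0 0 0 0 0 -0.122 0.085" --pt "0 0 0 0 0 0 0.085" --pt "0 0 0 0 0 0 0.085"

```text
t: 2.15
tool_pos: [0.5094, -0.3206, 0.2502]
eef_rot: [-0.0, 0.708, 0.706, 0.0]
force: [0.3, 0.2, 0.7]
width: 0.0852
```

```bash
python3 - <<'E'
from h import *
go(.51,-.32,.25,0)
m=bot.camera_model("wrist");im=bot.snapshot("wrist");np.savez("w1.npz",im=im,**m)
cv2.imwrite("pics/w1.png",ortho("wrist",im,.36,.66,-.45,-.20,.025,0.5,m))
E
```

```text
pos [ 0.5094 -0.3206  0.2502] jaw yaw -0.22 shift(tool) [0.0006 0.0006 0.0002] rotvec [-0.0004 -0.0005 -0.0039] F [0.3 0.2 0.7] w 0.0852 t 2.1
```

View pics/w1.png

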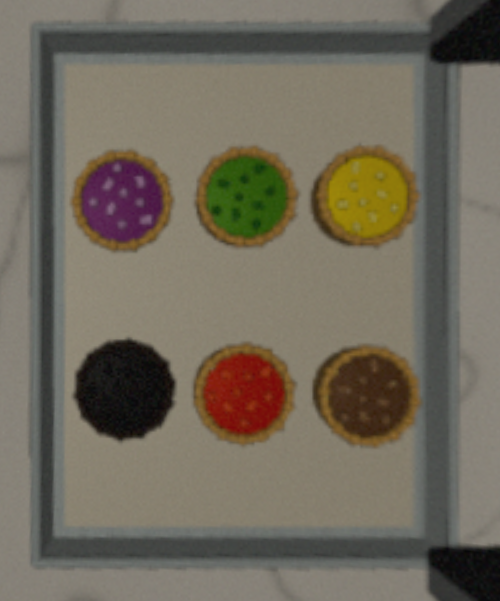

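Request:
apply_moves --pt "-0.001 0.0132 0.03 0 0 -0.004 0.085" --pt "-0.001 0.0132 0.03 0 0 0 0.085" --pt "-0.001 0.0132 0.03 0 0 0 0.085" --pt "0 0.013 0.03 0 0 0 0.085" --pt "0 0 0.03 0 0 0 0.085" --pt "0 0 0.03 0 0 0 0.085" --pt "0 0 0.025 0 0 0 0.085" --pt "0 0 0.02 0 0 0 0.085" --pt "0 0 0.012 0 0 0 0.085" --pt "0 0 0.007 0 0 0 0.085" --pt "0 0 0 0 0 0 0.085" --pt "0 0 0 0 0 0 0.085"

```text
t: 3.2
tool_pos: [0.5628, -0.3236, 0.0074]
eef_rot: [0.001, 0.706, 0.708, 0.0]
force: [-0.9, -0.4, 0.5]
width: 0.0852
```

Request:
apply_moves --pt "0 0 0 0 0 0 0.04" --pt "0 0 0 0 0 0 0.04" --pt "0 0 0 0 0 0 0.04" --pt "0 0 0 0 0 0 0.04" --pt "0 0 0 0 0 0 0.04" --pt "0 0 0 0 0 0 0.04"

```text
t: 3.7
tool_pos: [0.5633, -0.3239, 0.0083]
eef_rot: [0.001, 0.706, 0.708, 0.0]
force: [-0.8, 0.8, 5.8]
width: 0.0478
```

Request:
apply_moves --pt "0 0 -0.01 0 0 0 0.04" --pt "0 0 -0.02 0 0 0 0.04" --pt "0 0 -0.03 0 0 0 0.04" --pt "0 0 -0.03 0 0 0 0.04" --pt "0 0 -0.03 0 0 0 0.04" --pt "0 0 -0.03 0 0 0 0.04" --pt "0 0 -0.03 0 0 0 0.04" --pt "0 0 -0.03 0 0 0 0.04" --pt "0 0 -0.03 0 0 0 0.04"

```text
t: 4.45
tool_pos: [0.5619, -0.3231, 0.2491]
eef_rot: [0.0, 0.706, 0.709, 0.0]
force: [0.4, -0.7, -1.3]
width: 0.0478
```

Request:
apply_moves --pt "0.02 0 0 0 0 0 0.04" --pt "0.03 -0.003 0 0 0 0 0.04" --pt "0.03 -0.003 0 0 0 0 0.04" --pt "0.03 -0.003 0 0 0 0 0.04" --pt "0.03 -0.003 0 0 0 0 0.04" --pt "0.03 -0.003 0 0 0 0 0.04" --pt "0.03 -0.003 0 0 0 0 0.04" --pt "0.03 -0.003 0 0 0 0 0.04" --pt "0.03 -0.003 0 0 0 0 0.04" --pt "0.03 -0.003 0 0 0 0 0.04" --pt "0.03 -0.003 0 0 0 0 0.04" --pt "0.03 -0.003 0 0 0 0 0.04" --pt "0.03 -0.003 0 0 0 0 0.04" --pt "0.03 -0.003 0 0 0 0 0.04" --pt "0.03 -0.003 0 0 0 0 0.04" --pt "0.03 -0.003 0 0 0 0 0.04" --pt "0.03 -0.003 0 0 0 0 0.04" --pt "0.03 -0.003 0 0 0 0 0.04" --pt "0.03 0 0 0 0 0.07 0.04" --pt "0.02 0 0 0 0 0.07 0.04"

```text
t: 6.12
tool_pos: [0.5089, 0.2597, 0.2476]
eef_rot: [-0.0, 0.754, 0.657, 0.001]
force: [-0.6, 0.1, -1.1]
width: 0.0477
```

Request:
apply_moves --pt "0 0 0 0 0 0 0.04" --pt "0 0 0 0 0 0 0.04" --pt "0 0 0 0 0 0 0.04"

```text
t: 6.37
tool_pos: [0.5104, 0.2556, 0.2469]
eef_rot: [0.0, 0.753, 0.658, -0.0]
force: [0.6, -0.6, -0.2]
width: 0.0478
```

```bash
python3 - <<'E'
from h import *
go(.51,.32,.25,-8)
m=bot.camera_model("wrist");im=bot.snapshot("wrist")
o=ortho("wrist",im,.38,.65,.18,.46,.044,0.5,m)
cv2.imwrite("pics/w2.png",o)
cv2.imwrite("pics/w2raw.png",im)
E
```

```text
pos [0.5104 0.2556 0.2469] jaw yaw -7.76 shift(tool) [ 0.0638 -0.0091 -0.0031] rotvec [0.0006 0.0005 0.0043] F [ 0.6 -0.6 -0.2] w 0.0478 t 6.4
```

View pics/w2.png

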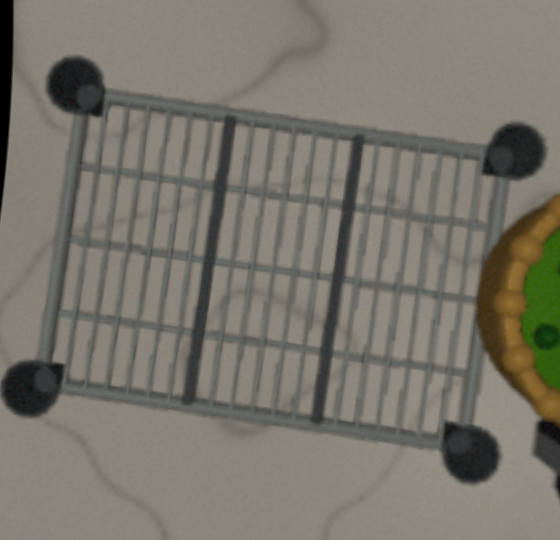

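The rack view shows rims at (75,85), (516,152), (31,389) and (471,455). The spans come out at 223 × 154 mm against 224 × 154 given. That puts the rack centre at (0.515, 0.323) with yaw −8.5°.

Request:
apply_moves --pt "0 0 0 0 0 0.013 0.04" --pt "0.027 -0.001 0.02 0 0 0 0.04" --pt "0.027 -0.001 0.03 0 0 0 0.04" --pt "0.027 -0.001 0.03 0 0 0 0.04" --pt "0.027 -0.001 0.03 0 0 0 0.04" --pt "0.027 -0.0015 0.03 0 0 0 0.04" --pt "0 0 0.02 0 0 0 0.04" --pt "0 0 0 0 0 0 0.04" --pt "0 0 0 0 0 0 0.04" --pt "0 0 0 0 0 0 0.04"

```text
t: 7.25
tool_pos: [0.5265, 0.3895, 0.0884]
eef_rot: [0.0, 0.759, 0.652, 0.001]
force: [-0.3, 0.1, 0.4]
width: 0.0478
```

```bash
python3 - <<'E'
from h import *
go(.525,.3903,.037,-8.5)
E
```

```text
pos [0.5265 0.3895 0.0884] jaw yaw -8.68 shift(tool) [ 0.0005 -0.0017  0.0514] rotvec [ 0.002  -0.0008 -0.0032] F [-0.3  0.1  0.4] w 0.0478 t 7.2
```

Request:
apply_moves --pt "0.0005 -0.0015 0.02 0 0 0 0.04" --pt "0 0 0.015 0 0 0 0.04" --pt "0 0 0.008 0 0 0 0.04" --pt "0 0 0.004 0 0 0 0.04" --pt "0 0 0.003 0 0 0 0.04" --pt "0 0 0 0 0 0 0.04" --pt "0 0 0 0 0 0 0.04"

```text
t: 7.83
tool_pos: [0.5241, 0.3916, 0.0377]
eef_rot: [0.0, 0.758, 0.652, 0.001]
force: [-0.1, 0.2, 0.1]
width: 0.0477
```

Request:
apply_moves --pt "0 0 0.0012 0 0 0 0.04" --pt "0 0 0.0008 0 0 0 0.04" --pt "0 0 0 0 0 0 0.04"

```text
t: 8.08
tool_pos: [0.5238, 0.3918, 0.0353]
eef_rot: [0.0, 0.758, 0.653, 0.001]
force: [-0.8, -0.6, 3.3]
width: 0.0477
```

Request:
apply_moves --pt "0 0 0 0 0 0 0.055" --pt "0 0 0 0 0 0 0.065" --pt "0 0 0 0 0 0 0.085" --pt "0 0 0 0 0 0 0.085" --pt "0 0 -0.01 0 0 0 0.085" --pt "0 0 -0.02 0 0 0 0.085" --pt "0 0 -0.03 0 0 0 0.085" --pt "0 0 -0.035 0 0 0 0.085" --pt "0 0 -0.035 0 0 0 0.085" --pt "0 0 -0.035 0 0 0 0.085" --pt "-0.02 0.004 -0.005 0 0 0 0.085"

```text
t: 9.0
tool_pos: [0.5238, 0.3771, 0.213]
eef_rot: [-0.001, 0.756, 0.655, 0.006]
force: [-0.4, 1.2, 2.1]
width: 0.0853
```

Request:
apply_moves --pt "-0.035 0.007 0 0 0 0 0.085" --pt "-0.035 0.007 0 0 0 0 0.085" --pt "-0.035 0.007 0 0 0 0 0.085" --pt "-0.035 0.007 0 0 0 0 0.085" --pt "-0.035 0.007 0 0 0 0 0.085" --pt "-0.035 0.007 0 0 0 0 0.085" --pt "-0.035 0.007 0 0 0 0 0.085" --pt "-0.035 0.007 0 0 0 0 0.085" --pt "-0.035 0.007 0 0 0 0 0.085" --pt "-0.035 0.007 0 0 0 0 0.085" --pt "-0.035 0.007 0 0 0 0 0.085" --pt "-0.035 0.007 0 0 0 0 0.085" --pt "-0.035 0.007 0 0 0 0 0.085" --pt "-0.035 0.007 0 0 0 0 0.085" --pt "-0.035 0.007 0 0 0 0 0.085" --pt "-0.035 0.007 0 0 0 0 0.085" --pt "-0.035 0.007 0 0 0 0 0.085" --pt "-0.035 0.007 0 0 0 0 0.085" --pt "-0.035 0.007 0 0 0 0 0.085" --pt "-0.035 0.007 0 0 0 0 0.085"

```text
t: 10.67
tool_pos: [0.559, -0.3435, 0.2055]
eef_rot: [0.0, 0.758, 0.653, 0.0]
force: [0.7, 0.0, -0.5]
width: 0.0848
```

Request:
apply_moves --pt "-0.03 0.006 0 0 0 -0.074 0.085" --pt "-0.01 0.001 0 0 0 -0.074 0.085" --pt "0 0 0 0 0 0 0.085" --pt "0 0 0 0 0 0 0.085" --pt "0 0 0 0 0 0 0.085"

```text
t: 11.08
tool_pos: [0.5615, -0.3808, 0.205]
eef_rot: [-0.0, 0.707, 0.707, 0.001]
force: [0.9, 0.3, -1.1]
width: 0.0852
```

```bash
python3 - <<'E'
from h import *
go(.562,-.384,.011,0)
m=bot.camera_model("wrist");im=bot.snapshot("wrist")
o=ortho("wrist",im,.36,.66,-.45,-.20,.025,0.5,m)
hsv=cv2.cvtColor(o,cv2.COLOR_BGR2HSV)
for n,a,b in(("egg",(24,150,100),(34,255,255)),("tomato",(0,180,80),(8,255,255))):
    k=cv2.moments(cv2.morphologyEx(cv2.inRange(hsv,a,b),cv2.MORPH_OPEN,np.ones((5,5))),True)
    if k["m00"]:print(n,k["m00"],.66-k["m01"]/k["m00"]*.0005,-.20-k["m10"]/k["m00"]*.0005)
cv2.imwrite("pics/w3.png",o)
E
```

```text
pos [ 0.5615 -0.3808  0.205 ] jaw yaw -0.05 shift(tool) [-0.0034  0.0004  0.194 ] rotvec [ 0.0009 -0.0011 -0.0009] F [ 0.9  0.3 -1.1] w 0.0852 t 11.1
egg 5081.0 0.5625277504428262 -0.38368175555992917
tomato 4952.0 0.4637244547657512 -0.32214145799676897
```

Request:
apply_moves --pt "-0.003 0.0005 0.03 0 0 0 0.085" --pt "0 0 0.035 0 0 0 0.085" --pt "0 0 0.035 0 0 0 0.085" --pt "0 0 0.035 0 0 0 0.085" --pt "0 0 0.03 0 0 0 0.085" --pt "0 0 0.02 0 0 0 0.085" --pt "0 0 0.009 0 0 0 0.085" --pt "0 0 0 0 0 0 0.085" --pt "0 0 0 0 0 0 0.085" --pt "0 0 0 0 0 0 0.04" --pt "0 0 0 0 0 0 0.04" --pt "0 0 0 0 0 0 0.04" --pt "0 0 0 0 0 0 0.04" --pt "0 0 0 0 0 0 0.04" --pt "0 0 0 0 0 0 0.04"

```text
t: 12.38
tool_pos: [0.5625, -0.3863, 0.013]
eef_rot: [0.002, 0.708, 0.707, 0.0]
force: [-0.8, 0.8, 7.8]
width: 0.0477
```

Request:
apply_moves --pt "0 0 -0.01 0 0 0 0.04" --pt "0 0 -0.025 0 0 0 0.04" --pt "0 0 -0.035 0 0 0 0.04" --pt "0 0 -0.035 0 0 0 0.04" --pt "0 0 -0.035 0 0 0 0.04" --pt "0 0 -0.03 0 0 0 0.04" --pt "0.015 0 -0.01 0 0 0 0.04"

```text
t: 12.97
tool_pos: [0.5619, -0.3749, 0.1975]
eef_rot: [0.005, 0.709, 0.705, 0.0]
force: [0.8, -1.8, 0.1]
width: 0.0473
```

Request:
apply_moves --pt "0.034 -0.0023 0 0 0 0 0.04" --pt "0.034 -0.0023 0 0 0 0 0.04" --pt "0.034 -0.0023 0 0 0 0 0.04" --pt "0.034 -0.0023 0 0 0 0 0.04" --pt "0.034 -0.0023 0 0 0 0 0.04" --pt "0.034 -0.0023 0 0 0 0 0.04" --pt "0.034 -0.0023 0 0 0 0 0.04" --pt "0.034 -0.0023 0 0 0 0 0.04" --pt "0.034 -0.0023 0 0 0 0 0.04" --pt "0.034 -0.0023 0 0 0 0 0.04" --pt "0.034 -0.0023 0 0 0 0 0.04" --pt "0.034 -0.0023 0 0 0 0 0.04" --pt "0.034 -0.0023 0 0 0 0 0.04" --pt "0.034 -0.0023 0 0 0 0 0.04" --pt "0.034 -0.0023 0 0 0 0 0.04" --pt "0.034 -0.0023 0 0 0 0 0.04" --pt "0.034 -0.0023 0 0 0 0 0.04" --pt "0.034 -0.0023 0 0 0 0 0.04" --pt "0.034 -0.0023 0 0 0 0 0.04" --pt "0.034 -0.0023 0 0 0 0 0.04"

```text
t: 14.63
tool_pos: [0.5152, 0.311, 0.1911]
eef_rot: [0.0, 0.707, 0.707, 0.0]
force: [0.5, -0.6, -0.1]
width: 0.0477
```

Request:
apply_moves --pt "0.012 0 0.01 0 0 0.074 0.04" --pt "0 0 0.03 0 0 0.074 0.04" --pt "0 0 0.03 0 0 0 0.04" --pt "0 0 0.02 0 0 0 0.04" --pt "0 0 0 0 0 0 0.04" --pt "0 0 0 0 0 0 0.04" --pt "0 0 0 0 0 0 0.04"

```text
t: 15.22
tool_pos: [0.5165, 0.3221, 0.1024]
eef_rot: [0.0, 0.758, 0.653, 0.001]
force: [-0.4, -0.6, 0.1]
width: 0.0471
```

```bash
python3 - <<'E'
from h import *
go(.515,.323,.041,-8.5)
m=bot.camera_model("wrist");im=bot.snapshot("wrist");z=bot.state()["tool_pos"][2]
cv2.imwrite("pics/w4.png",im)
hsv=cv2.cvtColor(im,cv2.COLOR_BGR2HSV)
def fit(n,a,b,zt):
    k=cv2.morphologyEx(cv2.inRange(hsv,a,b),cv2.MORPH_CLOSE,np.ones((7,7)))
    c=max(cv2.findContours(k,0,2)[0],key=cv2.contourArea)[:,0]
    p=ray("wrist",c,zt,m);q,r=cv2.minEnclosingCircle((p*1000).astype(np.float32));print(n,q,r,cv2.contourArea(c))
fit("egg",(24,150,60),(34,255,255),z-.010+.022)
fit("spinach",(40,100,30),(75,255,255),.052)
E
```

```text
pos [0.5165 0.3221 0.1024] jaw yaw -8.53 shift(tool) [ 0.0006 -0.0017  0.0614] rotvec [ 0.0016 -0.0015 -0.0005] F [-0.4 -0.6  0.1] w 0.0471 t 15.2
egg (516.0086059570312, 325.38079833984375) 20.180465698242188 5023.5
spinach (522.8744506835938, 391.962646484375) 19.976730346679688 3115.0
```

View pics/w4.png

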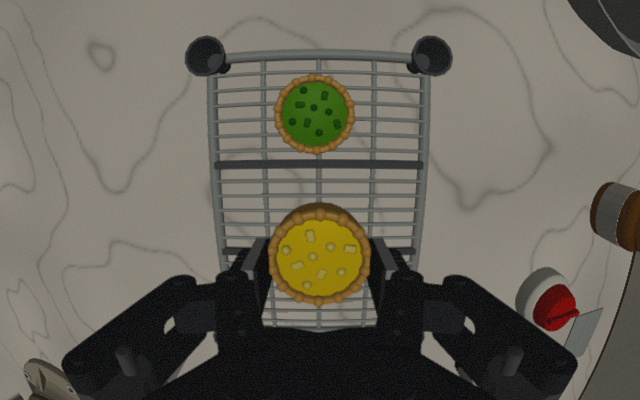

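The spinach tartlet sits between the far cups in its bay at about (314,113), within 3 mm of target. The held egg at (319,258) is about 3 mm towards +y relative to the tool, so I'll correct for that.

Request:
apply_moves --pt "-0.0025 -0.0006 0.025 0 0 0 0.04" --pt "0 0 0.02 0 0 0 0.04" --pt "0 0 0.01 0 0 0 0.04" --pt "0 0 0.004 0 0 0 0.04" --pt "0 0 0.001 0 0 0 0.04" --pt "0 0 0 0 0 0 0.04" --pt "0 0 0 0 0 0 0.04"

```text
t: 15.85
tool_pos: [0.5157, 0.3198, 0.042]
eef_rot: [0.0, 0.758, 0.653, 0.001]
force: [-0.2, -0.6, -0.4]
width: 0.0469
```

Request:
apply_moves --pt "0 0 0.0012 0 0 0 0.04" --pt "0 0 0.001 0 0 0 0.04" --pt "0 0 0 0 0 0 0.04"

```text
t: 16.1
tool_pos: [0.5156, 0.3196, 0.0399]
eef_rot: [0.0, 0.758, 0.653, 0.001]
force: [-1.2, -1.5, 7.9]
width: 0.0474
```

Request:
apply_moves --pt "0 0 0 0 0 0 0.055" --pt "0 0 0 0 0 0 0.065" --pt "0 0 0 0 0 0 0.085" --pt "0 0 0 0 0 0 0.085" --pt "0 0 -0.01 0 0 0 0.085" --pt "0 0 -0.02 0 0 0 0.085" --pt "0 0 -0.03 0 0 0 0.085" --pt "0 0 -0.035 0 0 0 0.085" --pt "0 0 -0.035 0 0 0 0.085" --pt "0 0 -0.03 0 0 0 0.085" --pt "-0.011 0 -0.005 0 0 0 0.085"

```text
t: 17.02
tool_pos: [0.5143, 0.3121, 0.2105]
eef_rot: [0.0, 0.757, 0.654, 0.005]
force: [-0.4, 1.5, 0.7]
width: 0.0851
```

Request:
apply_moves --pt "-0.0347 0.0026 0 0 0 0 0.085" --pt "-0.0347 0.0026 0 0 0 0 0.085" --pt "-0.0347 0.0026 0 0 0 0 0.085" --pt "-0.0347 0.0026 0 0 0 0 0.085" --pt "-0.0347 0.0026 0 0 0 0 0.085" --pt "-0.0347 0.0026 0 0 0 0 0.085" --pt "-0.0347 0.0026 0 0 0 0 0.085" --pt "-0.0347 0.0026 0 0 0 0 0.085" --pt "-0.0347 0.0026 0 0 0 0 0.085" --pt "-0.0347 0.0026 0 0 0 0 0.085" --pt "-0.0347 0.0026 0 0 0 0 0.085" --pt "-0.0347 0.0026 0 0 0 0 0.085" --pt "-0.0347 0.0026 0 0 0 0 0.085" --pt "-0.0347 0.0026 0 0 0 0 0.085" --pt "-0.0347 0.0026 0 0 0 0 0.085" --pt "-0.0347 0.0026 0 0 0 0 0.085" --pt "-0.0347 0.0026 0 0 0 0 0.085" --pt "-0.0347 0.0026 0 0 0 0 0.085" --pt "-0.0347 0.0026 0 0 0 0 0.085" --pt "-0.0347 0.0026 0 0 0 0 0.085"

```text
t: 18.68
tool_pos: [0.4614, -0.3873, 0.2039]
eef_rot: [0.0, 0.758, 0.653, 0.0]
force: [0.9, 0.3, -0.3]
width: 0.0853
```

Request:
apply_moves --pt "0 0 0.02 0 0 -0.074 0.085" --pt "0 0 0.03 0 0 -0.074 0.085" --pt "0 0 0.03 0 0 0 0.085" --pt "0 0 0.02 0 0 0 0.085" --pt "0 0 0 0 0 0 0.085" --pt "0 0 0 0 0 0 0.085" --pt "0 0 0 0 0 0 0.085"

```text
t: 19.27
tool_pos: [0.4627, -0.3863, 0.1053]
eef_rot: [0.001, 0.707, 0.707, 0.0]
force: [1.7, 0.5, 1.1]
width: 0.0851
```

```bash
python3 - <<'E'
from h import *
go(.463,-.385,.0115,0)
E
```

```text
pos [ 0.4627 -0.3863  0.1053] jaw yaw -0.04 shift(tool) [0.0014 0.0001 0.0938] rotvec [ 0.002   0.0013 -0.0008] F [1.7 0.5 1.1] w 0.0851 t 19.3
```

Request:
apply_moves --pt "0.0014 0 0.03 0 0 0 0.085" --pt "0 0 0.03 0 0 0 0.085" --pt "0 0 0.02 0 0 0 0.085" --pt "0 0 0.012 0 0 0 0.085" --pt "0 0 0.002 0 0 0 0.085" --pt "0 0 0 0 0 0 0.085" --pt "0 0 0 0 0 0 0.085" --pt "0 0 0 0 0 0 0.04" --pt "0 0 0 0 0 0 0.04" --pt "0 0 0 0 0 0 0.04" --pt "0 0 0 0 0 0 0.04" --pt "0 0 0 0 0 0 0.04" --pt "0 0 0 0 0 0 0.04"

```text
t: 20.35
tool_pos: [0.4625, -0.3851, 0.0109]
eef_rot: [0.001, 0.707, 0.707, 0.0]
force: [-1.5, 1.5, 8.3]
width: 0.0474
```

Request:
apply_moves --pt "0 0 -0.01 0 0 0 0.04" --pt "0 0 -0.025 0 0 0 0.04" --pt "0 0 -0.035 0 0 0 0.04" --pt "0 0 -0.035 0 0 0 0.04" --pt "0 0 -0.035 0 0 0 0.04" --pt "0 0 -0.03 0 0 0 0.04" --pt "0.006 0 -0.01 0 0 0 0.04"

```text
t: 20.93
tool_pos: [0.4631, -0.3807, 0.1958]
eef_rot: [0.004, 0.708, 0.706, 0.0]
force: [0.5, -0.2, -0.4]
width: 0.0472
```

Request:
apply_moves --pt "0.0335 0.0022 0 0 0 0 0.04" --pt "0.0335 0.0022 0 0 0 0 0.04" --pt "0.0335 0.0022 0 0 0 0 0.04" --pt "0.0335 0.0022 0 0 0 0 0.04" --pt "0.0335 0.0022 0 0 0 0 0.04" --pt "0.0335 0.0022 0 0 0 0 0.04" --pt "0.0335 0.0022 0 0 0 0 0.04" --pt "0.0335 0.0022 0 0 0 0 0.04" --pt "0.0335 0.0022 0 0 0 0 0.04" --pt "0.0335 0.0022 0 0 0 0 0.04" --pt "0.0335 0.0022 0 0 0 0 0.04" --pt "0.0335 0.0022 0 0 0 0 0.04" --pt "0.0335 0.0022 0 0 0 0 0.04" --pt "0.0335 0.0022 0 0 0 0 0.04" --pt "0.0335 0.0022 0 0 0 0 0.04" --pt "0.0335 0.0022 0 0 0 0 0.04" --pt "0.0335 0.0022 0 0 0 0 0.04" --pt "0.0335 0.0022 0 0 0 0 0.04" --pt "0.0335 0.0022 0 0 0 0 0.04"

```text
t: 22.52
tool_pos: [0.5038, 0.2594, 0.1896]
eef_rot: [0.0, 0.708, 0.707, -0.0]
force: [0.9, -0.4, -0.8]
width: 0.0478
```

Request:
apply_moves --pt "0 0 0.01 0 0 0.074 0.04" --pt "0 0 0.03 0 0 0.074 0.04" --pt "0 0 0.03 0 0 0 0.04" --pt "0 0 0.02 0 0 0 0.04" --pt "0 0 0 0 0 0 0.04" --pt "0 0 0 0 0 0 0.04" --pt "0 0 0 0 0 0 0.04"

```text
t: 23.1
tool_pos: [0.5048, 0.2586, 0.101]
eef_rot: [0.0, 0.758, 0.653, 0.001]
force: [1.4, -0.6, -0.1]
width: 0.0475
```

```bash
python3 - <<'E'
from h import *
go(.505,.2557,.041,-8.5)
m=bot.camera_model("wrist");im=bot.snapshot("wrist");z=bot.state()["tool_pos"][2]
cv2.imwrite("pics/w5.png",im)
hsv=cv2.cvtColor(im,cv2.COLOR_BGR2HSV)
def fit(n,a,b,zt,sub=None):
    k=cv2.morphologyEx(cv2.inRange(hsv,a,b),cv2.MORPH_CLOSE,np.ones((7,7)))
    if sub: k[:sub]=0
    c=max(cv2.findContours(k,0,2)[0],key=cv2.contourArea)[:,0]
    p=ray("wrist",c,zt,m);q,r=cv2.minEnclosingCircle((p*1000).astype(np.float32));print(n,q,r,cv2.contourArea(c))
fit("egg",(24,150,60),(34,255,255),.052)
fit("spinach",(40,100,30),(75,255,255),.052)
fit("mush+crust",(5,90,30),(22,255,255),z+.012,190)
E
```

```text
pos [0.5048 0.2586 0.101 ] jaw yaw -8.53 shift(tool) [-0.0029  0.0005  0.06  ] rotvec [ 0.0014 -0.0012 -0.0005] F [ 1.4 -0.6 -0.1] w 0.0475 t 23.1
egg (514.8862915039062, 321.5100402832031) 20.34324073791504 3250.5
spinach (522.9501342773438, 391.463134765625) 20.53066635131836 2327.0
mush+crust (504.2729187011719, 259.4278259277344) 27.393178939819336 8327.0
```

View pics/w5.png

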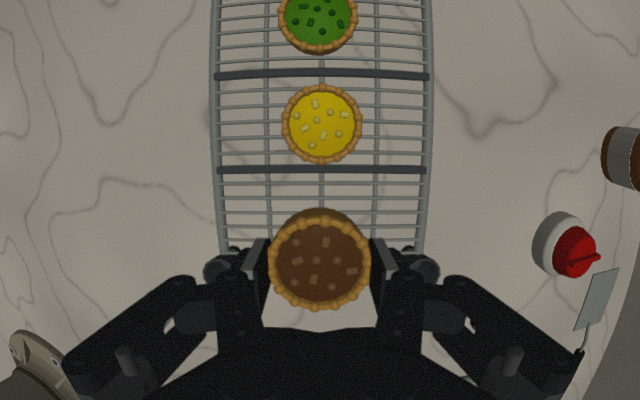

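Spinach (318,12) and egg (322,125) stand in their bays, with the egg within about 1.5 mm. The mushroom is held at (319,262).

Request:
apply_moves --pt "-0.0035 0 0.025 0 0 0 0.04" --pt "0 0 0.02 0 0 0 0.04" --pt "0 0 0.01 0 0 0 0.04" --pt "0 0 0.004 0 0 0 0.04" --pt "0 0 0.002 0 0 0 0.04" --pt "0 0 0 0 0 0 0.04" --pt "0 0 0 0 0 0 0.04"

```text
t: 23.73
tool_pos: [0.5044, 0.2552, 0.0396]
eef_rot: [0.0, 0.758, 0.653, 0.001]
force: [-0.3, 0.4, -0.6]
width: 0.0471
```

Request:
apply_moves --pt "0 0 0.0012 0 0 0 0.04" --pt "0 0 0.001 0 0 0 0.04" --pt "0 0 0 0 0 0 0.04"

```text
t: 23.98
tool_pos: [0.5044, 0.2551, 0.0379]
eef_rot: [0.0, 0.758, 0.653, 0.001]
force: [-3.1, -1.9, 9.6]
width: 0.0476
```

Request:
apply_moves --pt "0 0 0 0 0 0 0.055" --pt "0 0 0 0 0 0 0.065" --pt "0 0 0 0 0 0 0.085" --pt "0 0 0 0 0 0 0.085" --pt "0 0 -0.01 0 0 0 0.085" --pt "0 0 -0.02 0 0 0 0.085" --pt "0 0 -0.03 0 0 0 0.085" --pt "0 0 -0.035 0 0 0 0.085" --pt "0 0 -0.035 0 0 0 0.085" --pt "-0.03 0.0166 -0.03 0 0 0 0.085" --pt "-0.03 0.0166 -0.03 0 0 0 0.085" --pt "-0.03 0.0166 -0.03 0 0 0 0.085" --pt "-0.03 0.0166 -0.03 0 0 0 0.085" --pt "-0.03 0.0166 -0.03 0 0 0 0.085" --pt "-0.03 0.0166 0 0 0 0 0.085" --pt "-0.03 0.0166 0 0 0 0 0.085" --pt "-0.03 0.0166 0 0 0 0 0.085"

```text
t: 25.4
tool_pos: [0.5946, 0.0099, 0.305]
eef_rot: [0.001, 0.758, 0.653, 0.001]
force: [0.3, 0.3, -0.0]
width: 0.0853
```

Request:
apply_moves --pt "0 0 0 0 0 -0.116 0.085" --pt "0 0 0 0 0 -0.116 0.085" --pt "0 0 0 0 0 -0.116 0.085" --pt "0 0 0 0 0 -0.116 0.085" --pt "0 0 0 0 0 -0.116 0.085" --pt "0 0 0 0 0 -0.116 0.085" --pt "0 0 0 0 0 -0.116 0.085" --pt "0 0 0 0 0 -0.116 0.085" --pt "0 0 0 0 0 -0.116 0.085" --pt "0 0 0 0 0 -0.116 0.085" --pt "0 0 0 0 0 -0.116 0.085" --pt "0 0 0 0 0 -0.116 0.085" --pt "0 0 0 0 0 -0.116 0.085" --pt "0 0 0 0 0 -0.116 0.085" --pt "0 0 0 0 0 0 0.085" --pt "0 0 0 0 0 0 0.085" --pt "0 0 0 0 0 0 0.085"

```text
t: 26.82
tool_pos: [0.5942, 0.0112, 0.3036]
eef_rot: [0.0, 0.05, 0.999, 0.0]
force: [0.6, 0.3, -0.2]
width: 0.0847
```

```bash
python3 - <<'E'
from h import *
go(.556,0,.3,85)
m=bot.camera_model("wrist");im=bot.snapshot("wrist")
a=ortho("wrist",im,.45,.67,-.14,.14,.085,0.5,m)
b=ortho("wrist",im,.47,.65,-.045,.045,.139,0.5,m)
cv2.imwrite("pics/w6.png",np.hstack([a,np.vstack([b,np.zeros((len(a)-len(b),b.shape[1],3),np.uint8)])]))
E
```

```text
pos [0.5942 0.0112 0.3036] jaw yaw 84.29 shift(tool) [ 0.0369 -0.0149  0.0036] rotvec [ 0.0001  0.0002 -0.0123] F [ 0.6  0.3 -0.2] w 0.0847 t 26.8
```

View pics/w6.png

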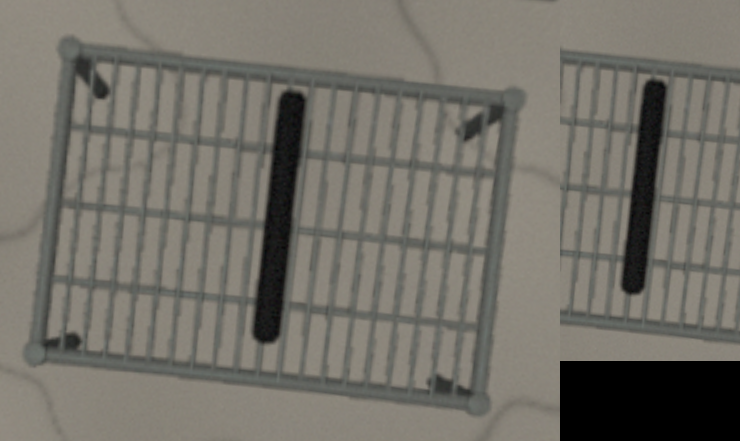

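Tier corners are at (70,47), (513,98), (34,352) and (479,404), spanning 223 × 154 mm. The tier centre is (0.557, 0.003), yaw −6.6°, and the handle midpoint agrees.

Request:
apply_moves --pt "0 0 0 0 0 0.0155 0.085" --pt "0.012 -0.0041 0.02 0 0 0 0.085" --pt "0.012 -0.0041 0.03 0 0 0 0.085" --pt "0.012 -0.0041 0.03 0 0 0 0.085" --pt "0 0 0.03 0 0 0 0.085" --pt "0 0 0.02 0 0 0 0.085" --pt "0 0 0 0 0 0 0.085" --pt "0 0 0 0 0 0 0.085" --pt "0 0 0 0 0 0 0.085"

```text
t: 27.62
tool_pos: [0.558, 0.0034, 0.175]
eef_rot: [0.001, 0.056, 0.998, 0.0]
force: [-0.2, 0.2, 0.7]
width: 0.0851
```

```bash
python3 - <<'E'
from h import *
go(.557,.003,.116,83.4)
E
```

```text
pos [0.558  0.0034 0.175 ] jaw yaw 83.59 shift(tool) [ 0.0011 -0.0006  0.059 ] rotvec [0.0006 0.0019 0.0033] F [-0.2  0.2  0.7] w 0.0851 t 27.6
```

Request:
apply_moves --pt "0.001 -0.0005 0.025 0 0.0015 0.003 0.085" --pt "0 0 0.02 0 0 0 0.085" --pt "0 0 0.01 0 0 0 0.085" --pt "0 0 0.004 0 0 0 0.085" --pt "0 0 0 0 0 0 0.085" --pt "0 0 0 0 0 0 0.085" --pt "0 0 0 0 0 0 0.05" --pt "0 0 0 0 0 0 0.03" --pt "0 0 0 0 0 0 0.02" --pt "0 0 0 0 0 0 0.005" --pt "0 0 0 0 0 0 0.005" --pt "0 0 0 0 0 0 0.005" --pt "0 0 0 0 0 0 0.005" --pt "0 0 0 0 0 0 0.005" --pt "0 0 0 0 0 0 0.005" --pt "0 0 0 0 0 0 0.005" --pt "0 0 0 0 0 0 0.005"

```text
t: 29.03
tool_pos: [0.5561, 0.0026, 0.1146]
eef_rot: [-0.001, 0.057, 0.998, 0.0]
force: [-1.5, 0.2, 4.8]
width: 0.0112
```

Request:
apply_moves --pt "0 0 -0.005 0 0 0 0.005" --pt "0 0 -0.01 0 0 0 0.005" --pt "0 0 -0.015 0 0 0 0.005" --pt "0 0 -0.02 0 0 0 0.005" --pt "0 0 -0.025 0 0 0 0.005" --pt "0 0 -0.025 0 0 0 0.005" --pt "0 0 -0.015 0 0 0 0.005" --pt "0 0 -0.005 0 0 0 0.005" --pt "0 0 0 0 0 0 0.005"

```text
t: 29.78
tool_pos: [0.5568, 0.0028, 0.2357]
eef_rot: [0.0, 0.057, 0.998, 0.0]
force: [-0.9, 0.1, -3.7]
width: 0.0109
```

Request:
apply_moves --pt "0.002 0.01 0 0 0 0 0.005" --pt "0.005 0.02 0 0 0 0 0.005" --pt "0.006 0.025 0 0 0 0 0.005" --pt "0.006 0.025 0 0 0 0 0.005" --pt "0.006 0.025 0 0 0 0 0.005" --pt "0.006 0.025 0 0 0 0 0.005" --pt "0.006 0.025 0 0 0 0 0.005" --pt "0.006 0.025 0 0 0 0 0.005" --pt "0.006 0.025 0 0 0 0 0.005" --pt "0.006 0.025 0 0 0 0 0.005" --pt "0.006 0.025 0 0 0 0 0.005" --pt "0.006 0.025 0 0 0 0 0.005" --pt "0.006 0.02 0 0 0 0 0.005" --pt "0.003 0.01 0 0 0 0.033 0.005" --pt "0 0.003 0 0 0 0 0.005" --pt "0 0 0 0 0 0 0.005" --pt "0 0 0 0 0 0 0.005" --pt "0 0 0 0 0 0 0.005" --pt "0 0 0 0 0 0 0.005"

```text
t: 31.37
tool_pos: [0.5171, 0.3208, 0.2342]
eef_rot: [-0.001, 0.074, 0.997, -0.0]
force: [0.2, -0.4, -3.3]
width: 0.0107
```

```bash
python3 - <<'E'
from h import *
go(.514,.3225,.1326,81.5)
z=bot.state()["tool_pos"][2]
m=bot.camera_model("wrist");im=bot.snapshot("wrist")
print("feet z",z-.1146)
a=ortho("wrist",im,.40,.63,.17,.47,z-.1146+.085,0.5,m)
cv2.imwrite("pics/w7.png",a)
sc=bot.snapshot("scene");cv2.imwrite("pics/s7.png",cv2.resize(sc[140:340,300:560],None,fx=3,fy=3,interpolation=cv2.INTER_CUBIC))
E
```

```text
pos [0.5171 0.3208 0.2342] jaw yaw 81.47 shift(tool) [0.0032 0.0013 0.1016] rotvec [-0.0007 -0.0014 -0.0005] F [ 0.2 -0.4 -3.3] w 0.0107 t 31.4
feet z 0.11957154703855853
```

View pics/w7.png

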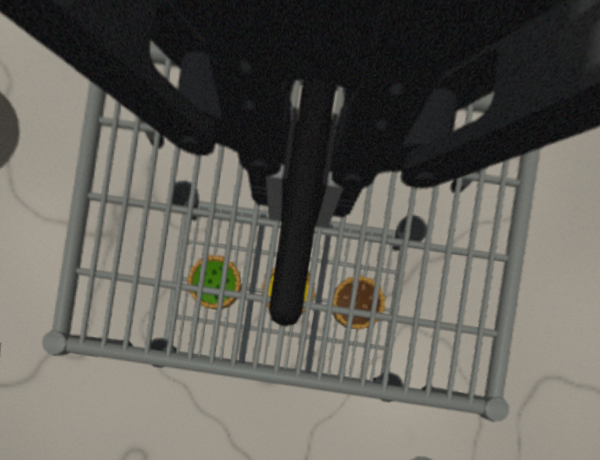

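View pics/s7.png

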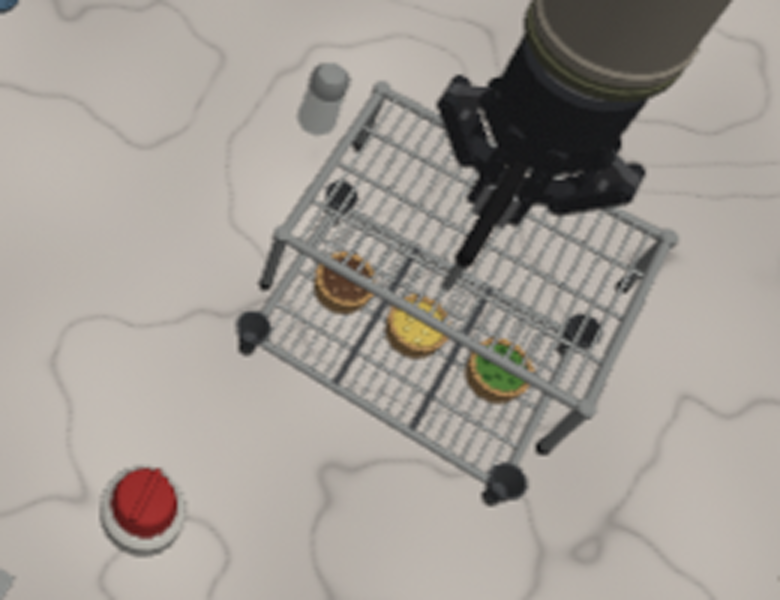

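The tier's near corners are at (57,342) and (496,408), which gives a tier centre of (0.519, 0.320), yaw −8.5°. It needs to shift about (−4, +2.5) mm. The legs and tartlets look clear in the scene view.

Request:
apply_moves --pt "0.004 0.002 0.01 0 0 0 0.005" --pt "0 0 0.02 0 0 0 0.005" --pt "0 0 0.02 0 0 0 0.005" --pt "0 0 0.012 0 0 0 0.005" --pt "0 0 0.005 0 0 0 0.005" --pt "0 0 0 0 0 0 0.005" --pt "0 0 0 0 0 0 0.005" --pt "0 0 0 0 0 0 0.005"

```text
t: 32.13
tool_pos: [0.5132, 0.3253, 0.1687]
eef_rot: [-0.0, 0.074, 0.997, 0.001]
force: [0.8, -0.3, -2.9]
width: 0.0109
```

```bash
python3 - <<'E'
from h import *
go(.5134,.3234,.1326,81.5)
E
```

```text
pos [0.5132 0.3253 0.1687] jaw yaw 81.56 shift(tool) [-0.0005 -0.0019  0.0361] rotvec [ 0.0014 -0.0002  0.0011] F [ 0.8 -0.3 -2.9] w 0.0109 t 32.1
```

Request:
apply_moves --pt "0 -0.0015 0.005 0 0 0 0.005" --pt "0 0 0.005 0 0 0 0.005" --pt "0 0 0.004 0 0 0 0.005" --pt "0 0 0.003 0 0 0 0.005" --pt "0 0 0.003 0 0 0 0.005" --pt "0 0 0 0 0 0 0.005" --pt "0 0 0 0 0 0 0.005"

```text
t: 32.72
tool_pos: [0.5124, 0.3232, 0.1472]
eef_rot: [-0.001, 0.074, 0.997, -0.0]
force: [-0.1, -0.1, -3.0]
width: 0.0107
```

Request:
apply_moves --pt "0 0 0.003 0 0 0 0.005" --pt "0 0 0.003 0 0 0 0.005" --pt "0 0 0.002 0 0 0 0.005" --pt "0 0 0.002 0 0 0 0.005" --pt "0 0 0 0 0 0 0.005" --pt "0 0 0 0 0 0 0.005"

```text
t: 33.22
tool_pos: [0.5124, 0.3232, 0.1373]
eef_rot: [-0.001, 0.074, 0.997, -0.0]
force: [-0.2, -0.4, -3.0]
width: 0.0107
```

Request:
apply_moves --pt "0 0 0.0015 0 0 0 0.005" --pt "0 0 0.0015 0 0 0 0.005" --pt "0 0 0.001 0 0 0 0.005" --pt "0 0 0 0 0 0 0.005"

```text
t: 33.55
tool_pos: [0.5123, 0.3232, 0.1331]
eef_rot: [-0.001, 0.074, 0.997, -0.0]
force: [0.0, 0.2, -2.9]
width: 0.0108
```

Request:
apply_moves --pt "0 0 0.001 0 0 0 0.005" --pt "0 0 0.001 0 0 0 0.005" --pt "0 0 0 0 0 0 0.005"

```text
t: 33.8
tool_pos: [0.5126, 0.3234, 0.1326]
eef_rot: [-0.0, 0.074, 0.997, 0.0]
force: [-3.0, -2.7, 5.0]
width: 0.0107
```

Request:
apply_moves --pt "0 0 0.001 0 0 0 0.005" --pt "0 0 0 0 0 0 0.005" --pt "0 0 0 0 0 0 0.005"

```text
t: 34.05
tool_pos: [0.5126, 0.3234, 0.1325]
eef_rot: [0.0, 0.074, 0.997, 0.0]
force: [-5.5, -5.5, 11.5]
width: 0.0108
```

Request:
apply_moves --pt "0 0 -0.001 0 0 0 0.015" --pt "0 0 0 0 0 0 0.03" --pt "0 0 0 0 0 0 0.05" --pt "0 0 0 0 0 0 0.07" --pt "0 0 0 0 0 0 0.085" --pt "0 0 0 0 0 0 0.085" --pt "0 0 -0.01 0 0 0 0.085" --pt "0 0 -0.02 0 0 0 0.085" --pt "0 0 -0.03 0 0 0 0.085" --pt "0 0 -0.035 0 0 0 0.085" --pt "0 0 -0.035 0 0 0 0.085" --pt "0 0 -0.035 0 0 0 0.085" --pt "-0.03 0 -0.03 0 0 0 0.085" --pt "-0.03 0 0 0 0 0 0.085" --pt "0 0 0 0 0 0 0.085" --pt "0 0 0 0 0 0 0.085" --pt "0 0 0 0 0 0 0.085"

```text
t: 35.47
tool_pos: [0.5711, 0.315, 0.3261]
eef_rot: [-0.001, 0.073, 0.997, 0.0]
force: [0.2, 0.8, 0.3]
width: 0.0851
```

```bash
python3 - <<'E'
from h import *
go(.463,-.3222,.2,0)
m=bot.camera_model("wrist");im=bot.snapshot("wrist")
a=ortho("wrist",im,.40,.63,.17,.47,.103,0.5,m)
sc=bot.snapshot("scene");b=cv2.resize(sc[160:330,345:520],None,fx=2.6,fy=2.6,interpolation=cv2.INTER_CUBIC)[:460,:200*2]
cv2.imwrite("pics/w8.png",a)
cv2.imwrite("pics/s8.png",cv2.resize(sc[160:330,345:520],None,fx=3.4,fy=3.4,interpolation=cv2.INTER_CUBIC))
E
```

```text
pos [0.5711 0.315  0.3261] jaw yaw 81.60 shift(tool) [ 0.0136 -0.6462  0.1257] rotvec [-1.1000e-03 -2.4000e-03  1.4242e+00] F [0.2 0.8 0.3] w 0.0851 t 35.5
```

View pics/w8.png

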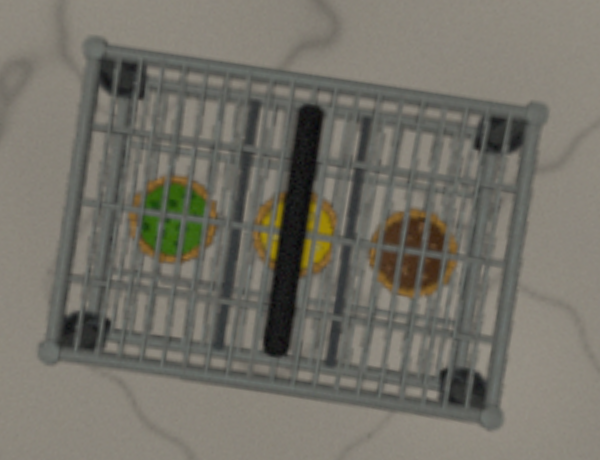

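View pics/s8.png

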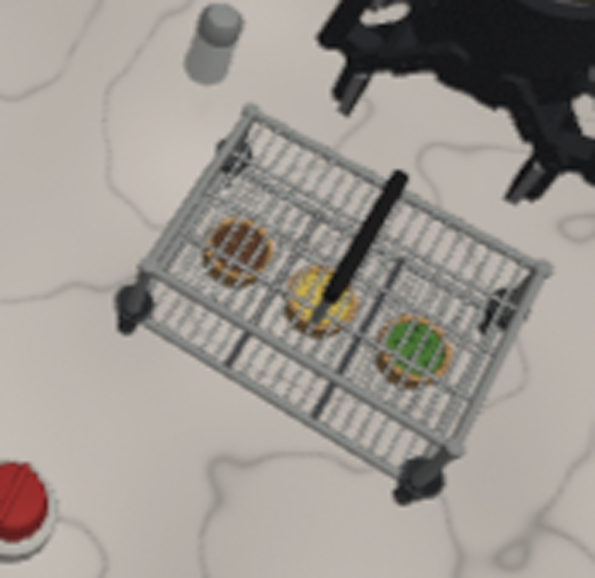

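The tier's four corners are at (96,47), (537,113), (49,352) and (491,418), spanning 223 × 154 mm at home height. Its centre, (0.514, 0.323), matches the rack, and the legs sit in the cups in both views. Now the tomato.

Request:
apply_moves --pt "0 -0.016 0 0 0 0 0.085" --pt "0.0008 -0.035 0 0 0 0 0.085" --pt "0.0008 -0.035 0 0 0 0 0.085" --pt "0.0008 -0.035 0 0 0 0 0.085" --pt "0.0008 -0.035 0 0 0 0 0.085" --pt "0.0008 -0.035 0 0 0 0 0.085" --pt "0.0008 -0.035 0 0 0 0 0.085" --pt "0.0008 -0.035 0 0 0 0 0.085" --pt "0.0008 -0.035 0 0 0 0 0.085" --pt "0.0008 -0.035 0 0 0 0 0.085" --pt "0.0008 -0.035 0 0 0 0 0.085" --pt "0.0008 -0.035 0 0 0 0 0.085" --pt "0.0008 -0.035 0 0 0 0 0.085" --pt "0.0008 -0.035 0 0 0 0 0.085" --pt "0.0008 -0.035 0 0 0 0 0.085" --pt "0.0008 -0.035 0 0 0 0 0.085" --pt "0.0008 -0.035 0 0 0 0 0.085" --pt "0.0008 -0.035 0 0 0 0 0.085" --pt "0.0008 -0.035 0 0 0 0 0.085"

```text
t: 37.15
tool_pos: [0.4618, -0.323, 0.3263]
eef_rot: [-0.001, 0.073, 0.997, -0.0]
force: [-0.5, -0.6, -0.2]
width: 0.0853
```

Request:
apply_moves --pt "0 0 0.01 0 0 0.1187 0.085" --pt "0 0 0.02 0 0 0.1187 0.085" --pt "0 0 0.02 0 0 0.1187 0.085" --pt "0 0 0.02 0 0 0.1187 0.085" --pt "0 0 0.02 0 0 0.1187 0.085" --pt "0 0 0.02 0 0 0.1187 0.085" --pt "0 0 0.02 0 0 0.1187 0.085" --pt "0 0 0.02 0 0 0.1187 0.085" --pt "0 0 0.02 0 0 0.1187 0.085" --pt "0 0 0.02 0 0 0.1187 0.085" --pt "0 0 0.01 0 0 0.1187 0.085" --pt "0 0 0 0 0 0.1187 0.085" --pt "0 0 0 0 0 0 0.085" --pt "0 0 0 0 0 0 0.085" --pt "0 0 0 0 0 0 0.085"

```text
t: 38.4
tool_pos: [0.4626, -0.322, 0.1266]
eef_rot: [0.0, 0.706, 0.708, -0.0]
force: [0.0, -0.6, -0.2]
width: 0.085
```

```bash
python3 - <<'E'
from h import *
go(.463,-.3222,.0115,0)
E
```

```text
pos [ 0.4626 -0.322   0.1266] jaw yaw 0.22 shift(tool) [-1.000e-04  4.000e-04  1.151e-01] rotvec [-0.0004  0.0005  0.0038] F [ 0.  -0.6 -0.2] w 0.0850 t 38.4
```

Request:
apply_moves --pt "0 0.0004 0.03 0 0 0.004 0.085" --pt "0 0 0.03 0 0 0 0.085" --pt "0 0 0.03 0 0 0 0.085" --pt "0 0 0.018 0 0 0 0.085" --pt "0 0 0.007 0 0 0 0.085" --pt "0 0 0 0 0 0 0.085" --pt "0 0 0 0 0 0 0.085" --pt "0 0 0 0 0 0 0.04" --pt "0 0 0 0 0 0 0.04" --pt "0 0 0 0 0 0 0.04" --pt "0 0 0 0 0 0 0.04" --pt "0 0 0 0 0 0 0.04" --pt "0 0 0 0 0 0 0.04"

```text
t: 39.48
tool_pos: [0.4634, -0.323, 0.0128]
eef_rot: [0.001, 0.709, 0.705, -0.0]
force: [-1.6, 1.8, 9.8]
width: 0.0476
```

Request:
apply_moves --pt "0 0 -0.01 0 0 0 0.04" --pt "0 0 -0.025 0 0 0 0.04" --pt "0 0 -0.035 0 0 0 0.04" --pt "0 0 -0.035 0 0 0 0.04" --pt "0 0 -0.035 0 0 0 0.04" --pt "0 0 -0.035 0 0 0 0.04" --pt "0 0 -0.035 0 0 0 0.04" --pt "0 0 -0.03 0 0 0 0.04" --pt "0 0 -0.01 0 0 0 0.04"

```text
t: 40.23
tool_pos: [0.4644, -0.3229, 0.2674]
eef_rot: [0.004, 0.709, 0.706, 0.0]
force: [1.0, 0.0, -0.2]
width: 0.0473
```

Request:
apply_moves --pt "0.035 0.003 0 0 0 0 0.04" --pt "0.035 0.003 0 0 0 0 0.04" --pt "0.035 0.003 0 0 0 0 0.04" --pt "0.035 0.003 0 0 0 0 0.04" --pt "0.035 0.003 0 0 0 0 0.04" --pt "0.035 0.003 0 0 0 0 0.04" --pt "0.035 0.003 0 0 0 0 0.04" --pt "0.035 0.003 0 0 0 0 0.04" --pt "0.035 0.003 0 0 0 0 0.04" --pt "0.035 0.003 0 0 0 0 0.04" --pt "0.035 0.003 0 0 0 0 0.04" --pt "0.035 0.003 0 0 0 0 0.04" --pt "0.035 0.003 0 0 0 0 0.04" --pt "0.035 0.003 0 0 0 0 0.04" --pt "0.035 0.003 0 0 0 0 0.04" --pt "0.035 0.003 0 0 0 0 0.04" --pt "0.035 0.003 0 0 0 0 0.04" --pt "0.035 0.003 0 0 0 0 0.04" --pt "0.035 0.003 0 0 0 0 0.04" --pt "0.035 0.003 0 0 0 0 0.04"

```text
t: 41.9
tool_pos: [0.5261, 0.3787, 0.261]
eef_rot: [-0.0, 0.709, 0.705, -0.001]
force: [0.6, -0.8, 0.8]
width: 0.0471
```

Request:
apply_moves --pt "0.003 0 0.01 0 0 0.074 0.04" --pt "0 0 0.03 0 0 0.074 0.04" --pt "0 0 0.02 0 0 0 0.04" --pt "0 0 0.01 0 0 0 0.04" --pt "0 0 0 0 0 0 0.04" --pt "0 0 0 0 0 0 0.04" --pt "0 0 0 0 0 0 0.04"

```text
t: 42.48
tool_pos: [0.5267, 0.3807, 0.1928]
eef_rot: [-0.001, 0.759, 0.651, 0.001]
force: [-0.1, 0.7, 1.2]
width: 0.0472
```

```bash
python3 - <<'E'
from h import *
go(.5224,.3808,.112,-8.5)
m=bot.camera_model("wrist");im=bot.snapshot("wrist");z=bot.state()["tool_pos"][2]
hsv=cv2.cvtColor(im,cv2.COLOR_BGR2HSV)
k=cv2.morphologyEx(cv2.inRange(hsv,(0,180,50),(8,255,255)),cv2.MORPH_CLOSE,np.ones((7,7)))
c=max(cv2.findContours(k,0,2)[0],key=cv2.contourArea)[:,0]
p=ray("wrist",c,z+.0125,m);print(cv2.minEnclosingCircle((p*1000).astype(np.float32)),cv2.contourArea(c),c.mean(0))
E
```

```text
pos [0.5267 0.3807 0.1928] jaw yaw -8.76 shift(tool) [-0.0007 -0.0043  0.0808] rotvec [ 0.0001 -0.0017 -0.0046] F [-0.1  0.7  1.2] w 0.0472 t 42.5
((526.205078125, 382.615966796875), 19.927106857299805) 4881.0 [320.30172414 260.80172414]
```

Request:
apply_moves --pt "-0.0022 -0.0035 0.02 0 0 -0.004 0.04" --pt "0 0 0.025 0 0 0 0.04" --pt "0 0 0.018 0 0 0 0.04" --pt "0 0 0.009 0 0 0 0.04" --pt "0 0 0.004 0 0 0 0.04" --pt "0 0 0.001 0 0 0 0.04" --pt "0 0 0 0 0 0 0.04" --pt "0 0 0 0 0 0 0.04"

```text
t: 43.2
tool_pos: [0.5228, 0.3794, 0.1155]
eef_rot: [-0.001, 0.758, 0.653, 0.001]
force: [0.6, -0.3, -0.1]
width: 0.0475
```

Request:
apply_moves --pt "0 0 0.001 0 0 0 0.04" --pt "0 0 0.001 0 0 0 0.04" --pt "0 0 0 0 0 0 0.04"

```text
t: 43.45
tool_pos: [0.5226, 0.3792, 0.1129]
eef_rot: [-0.001, 0.758, 0.653, 0.0]
force: [0.7, -0.6, 4.2]
width: 0.0472
```

Request:
apply_moves --pt "0 0 0 0 0 0 0.055" --pt "0 0 0 0 0 0 0.065" --pt "0 0 0 0 0 0 0.085" --pt "0 0 0 0 0 0 0.085" --pt "0 0 -0.01 0 0 0 0.085" --pt "0 0 -0.02 0 0 0 0.085" --pt "0 0 -0.03 0 0 0 0.085" --pt "0 0 -0.035 0 0 0 0.085" --pt "-0.02 0 -0.035 0 0 0 0.085" --pt "-0.03 0 -0.035 0 0 0 0.085" --pt "-0.03 0 -0.03 0 0 0 0.085" --pt "-0.03 0 0 0 0 0 0.085" --pt "-0.02 0 0 0 0 0 0.085" --pt "0 0 0 0 0 0 0.085" --pt "0 0 0 0 0 0 0.085" --pt "0 0 0 0 0 0 0.085"

```text
t: 44.78
tool_pos: [0.5035, 0.2542, 0.3035]
eef_rot: [-0.001, 0.758, 0.653, -0.0]
force: [-1.5, 0.7, -0.3]
width: 0.0847
```

```bash
python3 - <<'E'
from h import *
go(.5,.2,.3,-8.5)
m=bot.camera_model("wrist");im=bot.snapshot("wrist")
a=ortho("wrist",im,.40,.63,.17,.47,.125,0.5,m)
b=bot.snapshot("scene")[100:330,100:560]
cv2.imwrite("pics/w9.png",np.vstack([a,cv2.resize(b,(600,300),interpolation=cv2.INTER_CUBIC)])[:600*2])
o=cv2.cvtColor(a,cv2.COLOR_BGR2HSV);k=cv2.moments(cv2.inRange(o,(0,180,50),(8,255,255)),True);print("tomato",.63-k["m01"]/k["m00"]*.0005,.47-k["m10"]/k["m00"]*.0005)
c=cv2.imread("pics/w9.png");cv2.imwrite("pics/w9.png",cv2.resize(c,None,fx=.78,fy=.78,interpolation=cv2.INTER_AREA))
E
```

```text
pos [0.5035 0.2542 0.3035] jaw yaw -8.49 shift(tool) [-0.0541  0.0046  0.0035] rotvec [-0.0011 -0.0006  0.0001] F [-1.5  0.7 -0.3] w 0.0847 t 44.8
tomato 0.5215184701867095 0.37914816301947396
```

View pics/w9.png

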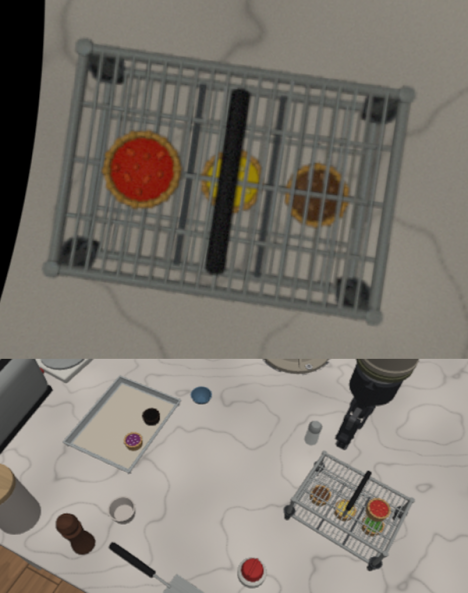

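The tomato is in the upper left bay at (142,169), within about 2 mm of target. The tier is level in the cups, with egg and mushroom visible below, and onion and scorched are still on the sheet.

```bash
python3 -c "
from bench import bot
print(bot.sign_off())"
```

```text
the job is handed in; nothing more can be done
None
```

The job is handed in at about 45 s of the 134 s allowed; the sign-off reported no verdict.

- **Lower tier:** spinach is in the left bay, egg in the middle and mushroom in the right. Spinach measured about 2–3 mm off centre and egg about 1.5 mm. I corrected the mushroom's position before lowering it, but only checked it by eye after release.
- **Upper tier:** its legs reached firm contact at the expected home height, and a light press did not move it further. The wrist view put its centre within about 1 mm of the rack's, with the corner spans right for the home height.
- **Tomato:** it is in the bay left of the handle, about 2 mm off centre.
- **Left on the sheet:** the red-onion and scorched tartlets were not moved.

Each item was lowered to light contact before release (about 3–12 N), and no check failed. The robot was clear of everything at hand-in.

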